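# Stack the drained glue pots mouth-down

## Robot

A 6-joint arm with a two-finger parallel gripper is mounted at the origin on the work surface. World frame = base frame: x ahead of the robot, y to its left, z up, the work surface at z = 0. Lengths are in m, angles in rad, forces in N, time in s.
With the tool pointing down it reaches from about 0.275 to 0.85 m from the base axis. Payload 19 kg.
Tool frame: the origin (TCP) lies at the very end of the fingers, on their centre line; the grasp point (between the pads) lies 19 mm behind it; z points along the fingers, y is the line along which they close (so a half turn about z gives the same grasp; the last joint's range is limited). The gripper opens to 85 mm and grips with 20 to 120 N. Pads are 22 mm wide; open, the fingers measure 114 mm over their backs; the gripper's body (76 mm by 85 mm) begins 54 mm behind the grasp point. The pads swing forward as they close: fully open they stand 13 mm farther back than shut.
Start: joints at [-1.479, 0.15, 1.437, -0, 1.554, -0.134], TCP at [0.129, -0.56, 0.231] pointing down, gripper open.
Joint ranges: [-2.8, 2.8], [-0.68, 2.1], [0.12, 2.68], [-1.39, 4.53], [0.16, 2.79], [-2.81, 2.81]. Speed limits (rad/s): [1.89, 1.89, 2.22, 3.01, 3.01, 3.01].

## Interface

Orientations are given as a 3x3 rotation matrix whose columns are the frame's x, y, z axes.
In Python, from rig import monitor, viewer, finish_job, spotter gives the robot as it stands.
- The arm moves only by the tool step_arm, never from a script. Its argument "targets" is one flat list of numbers, 7 for each row, row after row: the shift along the tool's x, y, z in units of 20 cm (1.0 is 20 cm), then the turn, a rotation vector about the tool's x, y, z in units of 360 degrees (1.0 is 360 degrees), then the opening, from -1 (shut) to 1 (fully open). A call has 1 to 20 rows; each row is the pose to reach, as a shift and turn from the pose commanded when the call began, along the tool's axes at that moment, turning the shorter way round; what a row does not reach only later rows make up. A row lasts 1/10 s, in which the tool goes at most 50 mm and 8.59 degrees, less where a joint would pass 70% of its speed; a pose out of reach is approached as far as the arm can. A call with a number of a shift or a turn outside -1 to 1 is refused whole. A call with a gripper value outside its range is refused whole. The fingers move at their own pace and stop on an object; the grip force is fixed at half the most. Time passes only in rows, so rows that repeat a pose let the fingers close. It gives the time, the measured TCP pose, the force, the opening and the grip force at its end, in the units of the state.
- monitor.observe(): the state, without advancing time (a new reading comes with each control period).
- viewer.camera(name): name is "side" or "top"; returns a dict with "image" (480x640x3 uint8, red, green, blue), "range_z" (480x640 float32, m along the optical axis (not along the pixel's ray), 0 where there is no reading), "mtx" (3x3 intrinsics, pixels), "dist_coeffs" ([k1, k2, p1, p2, k3] as OpenCV has them; the pictures are not rectified), "view" (4x4, takes a point from world to camera coordinates). Camera axes: x right, y down, z forward; pixel columns grow to the right and rows downward; lengths in m; the calibration is good to about 2 mm. A picture is of the moment at which its call begins.
- finish_job(): hands the job in; it is judged then, once.
Trained networks look in a picture, given as the dict that the camera call returned (one of the last four; its "shot" number tells which), for a name from the list of things; names that differ only in an ending like _2 or _b are one class to them, and where a whole thing is asked for, a point or a joint stands for the part that bears it (a point fixed in the world has none). Each returns a list of dicts, best first, with "conf" (0 to 1); they miss things now and then, are a little off and sometimes report something else, mostly with a low value. They report only what shows in the picture. A call takes as long as a camera call. They do not tell look-alikes from the thing itself.
- spotter.recognise(target, picture): "position" ([column, row] in pixels, amid what is visible of it).
- spotter.outline_of(target, picture): "region" (480x640 bool, what is visible of it) and "position" ([column, row] in pixels, amid what is visible of it).
The state is a dict: "t": time; "q": joint angles; "joint_vel": joint speeds; "joint_efforts": joint torques, N m; "tcp_pos": TCP position; "tcp_rot": TCP orientation; "wrist_force": force on the tool from outside, world axes, zero at the start; "wrist_torque": the same for the moment, N m; "opening": finger opening in m; "finger_force": force on a finger pad.
Only numpy, scipy, OpenCV 4.12 (cv2) and the standard library are available. Lean on these libraries where they do the work, as an engineer would, in place of code of your own. Each camera call takes 0.05 s, during which the arm holds its last target. There are 200 camera calls.

## Task

The rinsed glue pots have drained, so stack them on the bench to keep the sawdust out: take the taller narrow pot off the sloping rack and set it mouth-down, centred, on the base of the wide pot, then set the shorter pot mouth-down, centred, on top of that. Set each one down gently, not dropped or banged, and let go so that the three stand upright and still. Leave the wide pot standing where it is, and do not disturb the rest of the bench's things.

Things in the scene. Friction and masses are not known exactly. Their poses are not given: they have to be found in the camera images.
- tall_center (a point): Tall pot: open aluminium pot like a straight can, 62 mm across, 86 mm high, wall 4 mm, 0.18 kg; its base has a flat raised ring outside, 12 mm broad. Starts mouth-down in either place of the rack, loose against two pins, axis 40 degrees from vertical, base upward. Point: on the axis, half-way up; z runs from open mouth to closed base
- short_center (a point): Short pot: open aluminium pot like a straight can, 62 mm across, 62 mm high, wall 4 mm, 0.14 kg; its base has a flat raised ring outside, 12 mm broad. Starts mouth-down in either place of the rack, loose against two pins, axis 40 degrees from vertical, base upward. Point: on the axis, half-way up; z runs from open mouth to closed base
- wide_center (a point): Wide pot: open aluminium pot like a straight can, 76 mm across, 80 mm high, wall 4 mm, 0.25 kg; its base has a flat raised ring outside, 12 mm broad. Stands loose and upright on the bench, mouth-down; bottom of the stack. Point: on the axis, half-way up; z runs from open mouth to closed base
- rack: Fixed plywood draining rack, 260 mm wide (y), 150 deep (x); origin centre of underside, z up. A seat board rises 40 degrees towards +x. Two places, y +65 and -65, middle of a pot's mouth at x 10, z 62; pots stand square to the seat, leaning to -x. On the low side of each two dowel pins, 50 long, 10 thick, square to the seat, 30 down-slope of the pot's axis, 21 either side; pots' y flanks are free
- glue: Bystander: white glue bottle, 60 mm diameter, 150 mm high, standing; origin at the centre of its underside
- mallet: Bystander: hammer, 270 mm long, lying; x along its handle to the head
- offcut: Bystander: dark wood offcut, 130 x 70 x 45 mm; origin at the centre of its underside
Things that resemble listed ones, but are neither listed nor needed, are in the scene too. What is shaped like the part that bears tall_center but blue or purple is not meant. What is shaped like the part that bears wide_center but pink is not meant.

How it is judged:
By the outcome, as a careful person would: the job done as asked, in the order asked, and still so for the second after the job is handed in, with the robot touching nothing.
It also fails if it takes over 61 s, if anything falls off the work surface, if the arm or the gripper's body presses on something with over 40 N, if the wrist force passes 120 N, or if a joint passes its speed limit or range.

## Working session

There is one attempt and no reset: what is moved stays moved. The work goes in short steps, Python scripts to look and compute and a tool call to move; the robot and the scene stay as the last step left them, time stands still between calls to the robot, and variables do not carry over. Pictures are saved under pics/ and viewed, at most 10 in all, crops included, and the job is handed in when it is done.

Besides the shell and the picture viewer there is one more tool, called as name(argument=value, ...), one argument or row to a line, values as JSON. step_arm: Moves the arm, as the interface text tells. Its arguments: {"type":"object","properties":{"targets":{"type":"array"}},"required":["targets"]}

```bash
mkdir -p pics; cat > h.py <<'E'
import numpy as np, cv2
from rig import monitor, viewer, finish_job, spotter
def cloud(p):
    z=p["range_z"]; h,w=z.shape
    u,v=np.meshgrid(np.arange(w),np.arange(h))
    n=cv2.undistortPoints(np.stack([u,v],-1).reshape(-1,1,2).astype(np.float64),p["mtx"],p["dist_coeffs"]).reshape(h,w,2)
    c=np.dstack([n*z[...,None],z]); T=np.linalg.inv(p["view"])
    X=c@T[:3,:3].T+T[:3,3]; X[z==0]=np.nan
    return X
E
python3 - <<'E'
from h import *
ims=[]
for n in("side","top"):
    p=viewer.camera(n); X=cloud(p)
    cv2.imwrite(f"pics/{n}0.png",p["image"][...,::-1])
    print(n,"campos",np.linalg.inv(p["view"])[:3,3].round(3), "view z",p["view"][2,:3].round(2))
    for t in["tall_center","short_center","wide_center","rack","glue","mallet","offcut"]:
        for r in spotter.outline_of(t,p)[:4]:
            P=X[r["region"]]; 
            print(t,round(r["conf"],2),np.round(r["position"]),np.nanmedian(P,0).round(3),np.nanpercentile(P,[2],axis=0).round(3),np.nanpercentile(P,[98],axis=0).round(3),p["image"][r["region"]].mean(0).round())
E
```

```text
side campos [0.017 0.74  0.759] view z [ 0.47 -0.66 -0.59]
tall_center 0.7 [336. 230.] [ 0.498 -0.04   0.116] [[ 0.466 -0.079  0.06 ]] [[ 0.546 -0.026  0.144]] [162. 162. 162.]
tall_center 0.64 [280. 224.] [ 0.702 -0.051  0.043] [[ 0.672 -0.088  0.004]] [[ 0.757 -0.03   0.063]] [ 86.  43. 113.]
short_center 0.67 [374. 214.] [ 0.481 -0.169  0.1  ] [[ 0.453 -0.209  0.06 ]] [[ 0.521 -0.156  0.124]] [167. 167. 168.]
wide_center 0.76 [285. 299.] [0.494 0.192 0.068] [[0.469 0.144 0.001]] [[0.541 0.213 0.082]] [156. 155. 156.]
wide_center 0.69 [319. 328.] [0.375 0.218 0.074] [[0.348 0.172 0.006]] [[0.416 0.238 0.082]] [175. 100. 122.]
rack 0.88 [347. 242.] [ 0.5   -0.078  0.023] [[ 0.43  -0.241  0.003]] [[0.597 0.004 0.093]] [157. 132.  97.]
rack 0.42 [416. 190.] [ 0.456 -0.41   0.086] [[ 0.283 -0.441  0.013]] [[0.476 0.015 0.37 ]] [77. 76. 76.]
glue 0.95 [414. 189.] [ 0.456 -0.409  0.077] [[ 0.443 -0.432  0.006]] [[ 0.478 -0.402  0.15 ]] [79. 77. 77.]
mallet 0.9 [244. 254.] [0.703 0.08  0.022] [[0.64  0.051 0.001]] [[0.895 0.138 0.028]] [141. 126. 106.]
offcut 0.97 [141. 351.] [0.644 0.462
[... 774 characters left out ...]
71 0.137 0.003]] [[0.541 0.209 0.086]] [182. 180. 186.]
rack 0.85 [351. 241.] [ 0.525 -0.134  0.045] [[ 0.428 -0.258  0.005]] [[ 0.603 -0.001  0.097]] [150. 123.  87.]
rack 0.61 [368. 248.] [ 0.492 -0.188  0.107] [[ 0.453 -0.22   0.077]] [[ 0.529 -0.161  0.128]] [153. 151. 156.]
glue 0.63 [446. 263.] [ 0.455 -0.424  0.103] [[ 0.426 -0.456  0.015]] [[ 0.482 -0.407  0.155]] [76. 73. 73.]
mallet 0.81 [284. 174.] [0.743 0.07  0.025] [[0.643 0.041 0.007]] [[0.902 0.127 0.033]] [150. 128. 101.]
mallet 0.34 [249. 248.] [0.505 0.17  0.08 ] [[0.473 0.136 0.012]] [[0.538 0.207 0.086]] [180. 179. 185.]
offcut 0.97 [160. 202.] [0.654 0.448 0.045] [[0.591 0.401 0.004]] [[0.72  0.5   0.052]] [75. 45. 28.]
```

```bash
python3 -c "
import cv2,numpy as np
a=cv2.imread('pics/side0.png');b=cv2.imread('pics/top0.png')
print(a.shape)"; ls
```

```text
(480, 640, 3)
h.py
pics
```

View pics/side0.png

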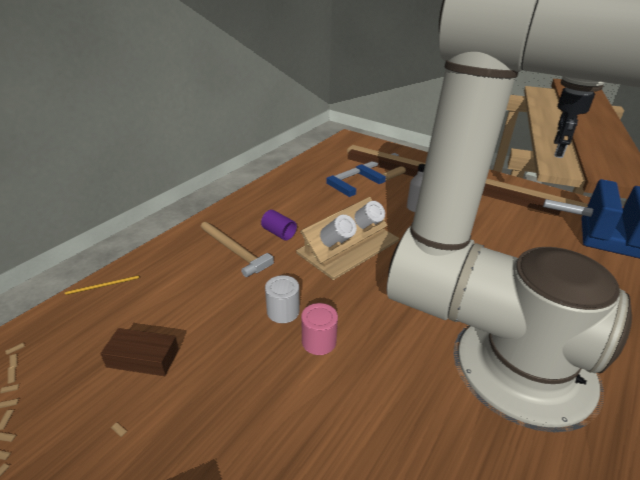

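View pics/top0.png

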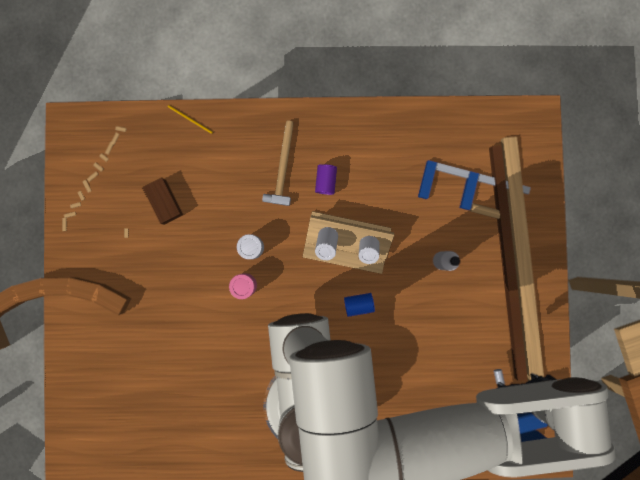

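The side view shows two silver pots on the rack, at (336,230) and (374,214), and the silver wide pot at (285,299). The top view has the same three at (327,243), (367,252) and (249,249).

Candidates (top-view pixels unless noted):
- **tall:** silver (327,243) against purple (326,179) and blue (359,305), which are lying on the bench. Silver on the rack fits.
- **wide:** silver (249,249) against pink (241,287). Silver fits.
- **tall or short on the rack:** the +y pot reaches z = 0.147 and the −y pot 0.128, so the +y pot is the tall one.

I'll confirm this in a crop and fit the poses.

```bash
cat >> h.py <<'E'
from scipy.optimize import least_squares
def cylpts(p,name,near,r=0.06):
    X=cloud(p)
    for o in spotter.outline_of(name,p):
        m=cv2.erode(o["region"].astype(np.uint8),np.ones((3,3)))>0
        P=X[m]; P=P[~np.isnan(P[:,0])]
        if len(P)>20 and np.linalg.norm(np.median(P,0)[:2]-near)<r: return P
    return np.zeros((0,3))
def sd(P,c,ax,R,H):   # signed distance to closed cylinder centred c
    d=P-c; h=d@ax; rr=np.linalg.norm(d-np.outer(h,ax),axis=1)
    a=rr-R; b=np.abs(h)-H/2
    return np.where((a>0)&(b>0),np.hypot(a,b),np.maximum(a,b))
def fitc(P,c0,ax0,R,H,tilt=True):
    ax0=np.array(ax0,float); ax0/=np.linalg.norm(ax0)
    def ax(q):
        a=ax0+(np.array([q[3],q[4],0]) if tilt else 0); return a/np.linalg.norm(a)
    f=lambda q: sd(P,q[:3],ax(q),R,H)
    s=least_squares(f,np.r_[c0,0,0],loss="soft_l1",f_scale=0.002)
    return s.x[:3],ax(s.x),np.median(np.abs(f(s.x)))
E
python3 - <<'E'
from h import *
S=np.sin(np.radians(40));C=np.cos(np.radians(40))
pics={n:viewer.camera(n) for n in("side","top")}
D={}
for n,p in pics.items():
    for nm,near,H,R,c0 in(("tall_center",(.505,-.05),.086,.031,(.51,-.06,.09)),("short_center",(.485,-.18),.062,.031,(.49,-.19,.08)),("wide_center",(.5,.18),.08,.038,(.505,.173,.04))):
        P=cylpts(p,nm,near); D[n,nm]=P
        up=nm[0]=="w"
        c,a,e=fitc(P,c0,(0,0,1) if up else (-S,-.1,C),R,H,tilt=not up)
        print(n,nm,len(P),c.round(4),a.round(3),"tilt",np.degrees(np.arccos(a[2])).round(1),"yaw",np.degrees(np.arctan2(-a[1],-a[0])).round(1),"res",e.round(4))
# joint rack fit
def pose(q):
    c,s=np.cos(q[2]),np.sin(q[2]); Rz=np.array([[c,-s,0],[s,c,0],[0,0,1]])
    ax=np.array([-S,0,C]); o=np.array([q[0],q[1],q[3]])
    g=lambda y,H:(o+Rz@(np.array([.010,y,.062])+ax*H/2))
    return g(.065,.086),g(-.065,.062),Rz@ax
for ns in(("side",),("top",),("side","top")):
    def f(q):
        ct,cs,a=pose(q)
        return np.concatenate([np.r_[sd(D[n,"tall_center"],ct,a,.031,.086),sd(D[n,"short_center"],cs,a,.031,.062)] for n in ns])
    s=least_squares(f,[.52,-.13,-.15,0],loss="soft_l1",f_scale=.002)
    print(ns,"rack",s.x.round(4),"yawdeg",np.degrees(s.x[2]).round(2),[v.round(4) for v in pose(s.x)],np.median(abs(f(s.x))).round(4))
st=monitor.observe(); print(st["t"],st["tcp_pos"].round(4) if hasattr(st["tcp_pos"],"round") else st["tcp_pos"],np.round(st["tcp_rot"],3),np.round(st["wrist_force"],2),st["opening"])
a=pics["side"]["image"][190:360,230:430,::-1]; b=pics["top"]["image"][210:310,220:400,::-1]
a=cv2.resize(a,(400,340),interpolation=3);b=cv2.resize(b,(400,222),interpolation=3)
cv2.imwrite("pics/crop1.png",np.vstack([a,b]))
E
```

```text
side tall_center 657 [ 0.5131 -0.0616  0.0938] [-0.635  0.136  0.761] tilt 40.5 yaw -12.1 res 0.0009
side short_center 447 [ 0.4917 -0.1901  0.0841] [-0.628  0.134  0.767] tilt 40.0 yaw -12.0 res 0.0011
side wide_center 1179 [0.5074 0.1748 0.0393] [0. 0. 1.] tilt 0.0 yaw -180.0 res 0.0008
top tall_center 484 [ 0.5126 -0.0625  0.0948] [-0.639  0.15   0.755] tilt 41.0 yaw -13.2 res 0.0012
top short_center 355 [ 0.4917 -0.1913  0.0856] [-0.646  0.13   0.752] tilt 41.2 yaw -11.4 res 0.0012
top wide_center 436 [0.5055 0.1751 0.0404] [0. 0. 1.] tilt 0.0 yaw -180.0 res 0.002
('side',) rack [ 0.5159 -0.1289 -0.2199 -0.0013] yawdeg -12.6 [array([ 0.5129, -0.0617,  0.0936]), array([ 0.4921, -0.1902,  0.0844]), array([-0.6273,  0.1402,  0.766 ])] 0.001
('top',) rack [ 5.155e-01 -1.298e-01 -2.201e-01 -2.000e-04] yawdeg -12.61 [array([ 0.5124, -0.0625,  0.0948]), array([ 0.4916, -0.1911,  0.0856]), array([-0.6273,  0.1403,  0.766 ])] 0.0012
('side', 'top') rack [ 0.5159 -0.1291 -0.2204 -0.0008] yawdeg -12.63 [array([ 0.5129, -0.0619,  0.0942]), array([ 0.492 , -0.1904,  0.085 ]), array([-0.6272,  0.1406,  0.766 ])] 0.0011
1.2 [ 0.1287 -0.5604  0.2313] [[ 0.975  0.224 -0.   ]
 [ 0.224 -0.975  0.   ]
 [ 0.    -0.    -1.   ]] [ 0.68 -0.32  0.4 ] 0.08525768910121483
```

View pics/crop1.png

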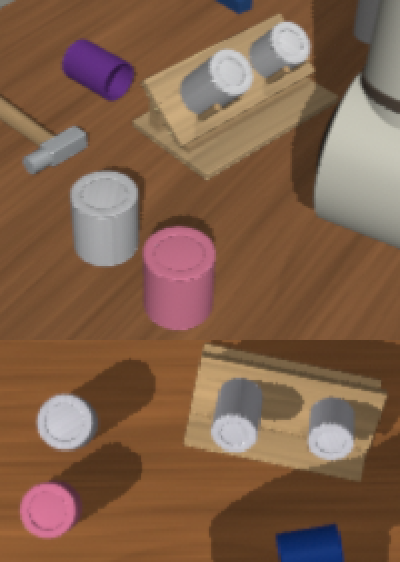

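The crop agrees with the numbers: the tall pot is at left on the rack, the short one at right, and the wide silver pot stands next to the pink one. The fits from both cameras agree within 1–2 mm.

```bash
cat >> h.py <<'E'
from scipy.spatial.transform import Rotation as Ro
def units(p,R,p0=None,R0=None):
    s=monitor.observe(); p0=np.array(s["tcp_pos"]) if p0 is None else p0; R0=np.array(s["tcp_rot"]) if R0 is None else R0
    return np.r_[R0.T@(np.array(p)-p0)/.2, Ro.from_matrix(R0.T@R).as_rotvec()/(2*np.pi)].round(4)
A=np.array([-.6272,.1406,.766]); A/=np.linalg.norm(A)
TY=np.array([-.2187,-.9758,0]); TY/=np.linalg.norm(TY)
RT=np.stack([np.cross(TY,-A),TY,-A],1)          # tilted grasp
RV=np.stack([np.cross(TY,[0,0,-1.]),TY,[0,0,-1.]],1)  # vertical
CT=np.array([.5129,-.0619,.0942]); CS=np.array([.492,-.1904,.085]); CW=np.array([.5066,.175,.040])
E
python3 - <<'E'
from h import *
via=np.array([.34,-.2,.36]); print(units(via,RT)); print("2:",units(CT+.12*A,RT,via,RT),"from start",units(CT+.12*A,RT))
E
```

```text
[ 1.4331 -1.5197 -0.6435 -0.0248  0.1092  0.0681]
2: [-0.3237 -0.8629  0.8632 -0.     -0.     -0.    ] from start [ 2.0823 -2.1656  0.226  -0.0248  0.1092  0.0681]
```

step_arm(
  targets=[0.12, -0.12, -0.15, 0, 0.01, 0.01, 1, 0.3, -0.3, -0.35, -0.01, 0.03, 0.02, 1, 0.5, -0.5, -0.6, -0.015, 0.05, 0.03, 1, 0.7, -0.7, -0.65, -0.02, 0.07, 0.05, 1, 0.9, -0.9, -0.65, -0.025, 0.1, 0.068, 1, 1, -1, -0.65, -0.025, 0.109, 0.068, 1, 1, -1, -0.65, -0.025, 0.109, 0.068, 1, 1, -1, -0.65, -0.025, 0.109, 0.068, 1, 1, -1, -0.65, -0.025, 0.109, 0.068, 1],
)

```text
t: 2.1
tcp_pos: [0.2789, -0.3205, 0.3617]
tcp_rot: [[0.749, -0.218, 0.626], [-0.165, -0.976, -0.142], [0.642, 0.003, -0.767]]
wrist_force: [0.2, 0.7, 0.0]
opening: 0.0854
finger_force: 0.0
```

```bash
python3 - <<'E'
from h import *
s=monitor.observe(); print(s["t"],s["tcp_pos"],s["q"])
via=np.array([.34,-.15,.34]); print(units(via,RT)); print("2:",units(CT+.12*A,RT))
E
```

```text
2.1 [ 0.27886278 -0.32050491  0.36173196] [-1.56999657 -0.49999256  1.87244595  0.67614826  1.58169646  0.29301327]
[ 1.850e-02 -8.990e-01  1.532e-01  3.000e-04  2.000e-04  4.000e-04]
2: [-1.9640e-01 -1.5203e+00  9.7390e-01  3.0000e-04  2.0000e-04  4.0000e-04]
```

step_arm(
  targets=[0, -0.2, 0.04, 0, 0, 0, 1, 0, -0.4, 0.08, 0, 0, 0, 1, 0.0, -0.6, 0.12, 0, 0, 0, 1, 0, -0.8, 0.15, 0, 0, 0, 1, 0, -0.95, 0.2, 0, 0, 0, 1, 0, -1, 0.25, 0, 0, 0, 1, 0, -1, 0.25, 0, 0, 0, 1, 0, -1, 0.25, 0, 0, 0, 1],
)

```text
t: 2.9
tcp_pos: [0.3839, -0.1491, 0.3249]
tcp_rot: [[0.764, -0.21, 0.61], [-0.168, -0.978, -0.127], [0.623, -0.006, -0.782]]
wrist_force: [0.5, -0.5, 1.1]
opening: 0.0854
finger_force: 0.0
```

```bash
python3 - <<'E'
from h import *
s=monitor.observe(); print(s["t"],s["tcp_pos"],s["q"])
print("pre:",units(CT+.1*A,RT)); print("grasp:",units(CT-.013*A,RT))
E
```

```text
2.9 [ 0.38386499 -0.14906139  0.32490467] [-0.88751481 -0.67995038  2.02075305  0.42361742  1.27424813  0.88195782]
pre: [-3.115e-01 -5.602e-01  7.409e-01 -1.600e-03  4.100e-03  5.000e-04]
grasp: [-2.9700e-01 -5.5450e-01  1.3057e+00 -1.6000e-03  4.1000e-03  5.0000e-04]
```

step_arm(
  targets=[-0.04, -0.05, 0.15, 0, 0, 0, 1, -0.08, -0.15, 0.3, -0.001, 0.002, 0, 1, -0.15, -0.25, 0.45, -0.001, 0.003, 0, 1, -0.22, -0.35, 0.6, -0.001, 0.004, 0, 1, -0.28, -0.48, 0.75, -0.0016, 0.004, 0.0005, 1, -0.31, -0.56, 0.82, -0.0016, 0.004, 0.0005, 1, -0.31, -0.56, 0.82, -0.0016, 0.004, 0.0005, 1, -0.31, -0.56, 0.82, -0.0016, 0.004, 0.0005, 1],
)

```text
t: 3.7
tcp_pos: [0.4601, -0.0521, 0.159]
tcp_rot: [[0.747, -0.223, 0.626], [-0.17, -0.975, -0.144], [0.642, 0.001, -0.766]]
wrist_force: [-0.1, -0.4, 0.5]
opening: 0.0857
finger_force: 0.0
```

```bash
python3 - <<'E'
from h import *
s=monitor.observe(); print(s["t"],s["tcp_pos"],s["q"])
print("goal",CT+.075*A)
print("pre:",units(CT+.075*A,RT)); print("grasp:",units(CT-.013*A,RT))
p=viewer.camera("side"); P=cylpts(p,"tall_center",(.505,-.05)); print(len(P),fitc(P,CT,A,.031,.086))
cv2.imwrite("pics/pre.png",cv2.resize(p["image"][150:330,220:460,::-1],(720,540)))
E
```

```text
3.7 [ 0.46010884 -0.05210231  0.15903463] [-0.32405513 -0.49378252  2.27846175  0.10234351  0.66435511  1.41320763]
goal [ 0.46585775 -0.05135449  0.15165275]
pre: [-0.0029 -0.0101  0.0457  0.0005  0.0001 -0.0004]
grasp: [-2.600e-03 -1.160e-02  4.857e-01  5.000e-04  1.000e-04 -4.000e-04]
518 (array([ 0.513004  , -0.0617204 ,  0.09393929]), array([-0.63090288,  0.13806663,  0.76347833]), np.float64(0.0008302244425230053))
```

View pics/pre.png

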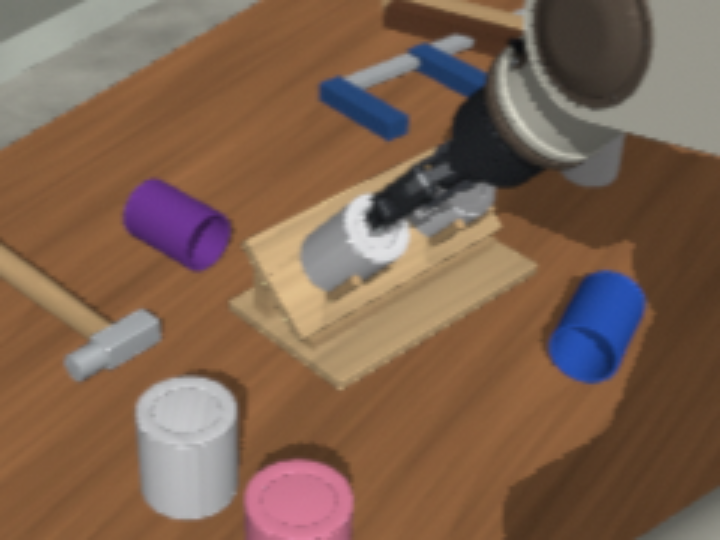

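The gripper is lined up over the tall pot's base (crop (375,230)), with nothing disturbed. I'll go in and close.

step_arm(
  targets=[-0.003, -0.011, 0.06, 0, 0, 0, 1, -0.003, -0.011, 0.14, 0, 0, 0, 1, -0.003, -0.011, 0.22, 0, 0, 0, 1, -0.003, -0.011, 0.3, 0, 0, 0, 1, -0.003, -0.011, 0.38, 0, 0, 0, 1, -0.003, -0.011, 0.44, 0, 0, 0, 1, -0.003, -0.011, 0.485, 0, 0, 0, 1, -0.003, -0.011, 0.485, 0, 0, 0, 1, -0.003, -0.011, 0.485, 0, 0, 0, 1],
)

```text
t: 4.7
tcp_pos: [0.5209, -0.0631, 0.0849]
tcp_rot: [[0.746, -0.223, 0.627], [-0.17, -0.975, -0.144], [0.644, 0.001, -0.765]]
wrist_force: [0.1, -0.3, 0.7]
opening: 0.0855
finger_force: 0.0
```

step_arm(
  targets=[0, 0, 0, 0, 0, 0, 0.7, 0, 0, 0, 0, 0, 0, 0.6, 0, 0, 0, 0, 0, 0, 0.5, 0, 0, 0, 0, 0, 0, 0.4, 0, 0, 0, 0, 0, 0, 0.2, 0, 0, 0, 0, 0, 0, 0, 0, 0, 0, 0, 0, 0, -1, 0, 0, 0, 0, 0, 0, -1, 0, 0, 0, 0, 0, 0, -1, 0, 0, 0, 0, 0, 0, -1],
)

```text
t: 5.7
tcp_pos: [0.5212, -0.0628, 0.0855]
tcp_rot: [[0.745, -0.222, 0.629], [-0.168, -0.975, -0.144], [0.645, 0.002, -0.764]]
wrist_force: [-20.2, -5.0, 18.9]
opening: 0.0621
finger_force: 58.5
```

step_arm(
  targets=[0.016, 0, -0.019, 0, 0, 0, -1, 0.048, 0, -0.057, 0, 0, 0, -1, 0.1, 0, -0.118, 0, 0, 0, -1, 0.16, 0, -0.189, 0, 0, 0, -1, 0.22, 0, -0.26, 0, 0, 0, -1, 0.28, 0, -0.33, 0, 0, 0, -1, 0.34, 0, -0.4, 0, 0, 0, -1, 0.4, 0, -0.473, 0, 0, 0, -1, 0.43, 0, -0.51, 0, 0, 0, -1, 0.43, 0, -0.51, 0, 0, 0, -1],
)

```text
t: 6.7
tcp_pos: [0.5215, -0.0624, 0.2193]
tcp_rot: [[0.745, -0.222, 0.629], [-0.169, -0.975, -0.143], [0.645, 0.001, -0.764]]
wrist_force: [0.9, 0.5, -2.0]
opening: 0.0617
finger_force: 65.5
```

```bash
python3 - <<'E'
from h import *
s=monitor.observe(); print(s["t"],s["tcp_pos"],s["q"],s["wrist_force"])
print("A:",units([.515,.03,.24],RV)); print("B:",units([CW[0],CW[1],.24],RV))
E
```

```text
6.7 [ 0.52145471 -0.06242142  0.21934086] [-0.29375269 -0.37533321  2.08541272  0.06697721  0.73273716  1.46677022] [ 0.8865984   0.47065782 -2.02353631]
A: [-3.550e-02 -4.434e-01 -1.655e-01  3.000e-04 -1.116e-01 -4.000e-04]
B: [-1.8920e-01 -1.1411e+00 -2.9600e-01  3.0000e-04 -1.1160e-01 -4.0000e-04]
```

step_arm(
  targets=[-0.01, -0.06, -0.02, 0, -0.01, 0, -1, -0.03, -0.16, -0.06, 0, -0.025, 0, -1, -0.05, -0.28, -0.1, 0, -0.045, 0, -1, -0.08, -0.4, -0.15, 0, -0.065, 0, -1, -0.11, -0.53, -0.2, 0, -0.085, 0, -1, -0.13, -0.67, -0.24, 0, -0.1, 0, -1, -0.15, -0.8, -0.27, 0, -0.11, 0, -1, -0.18, -0.91, -0.29, 0, -0.1116, 0, -1, -0.185, -0.97, -0.296, 0, -0.1116, 0, -1, -0.189, -1, -0.296, 0, -0.1116, 0, -1, -0.189, -1, -0.296, 0, -0.1116, 0, -1, -0.189, -1, -0.296, 0, -0.1116, 0, -1],
)

```text
t: 7.9
tcp_pos: [0.5, 0.1468, 0.2386]
tcp_rot: [[0.975, -0.222, -0.002], [-0.222, -0.975, -0.0], [-0.002, 0.001, -1.0]]
wrist_force: [-0.2, -0.9, -1.7]
opening: 0.0617
finger_force: 65.8
```

```bash
cat >> h.py <<'E'
def held(name,H,guess,tag):
    s=monitor.observe(); R=np.array(s["tcp_rot"]); t=np.array(s["tcp_pos"])
    print("t",s["t"],"tcp",t.round(4),"z",R[:,2].round(4),"F",np.round(s["wrist_force"],1))
    for n in("side","top"):
        p=viewer.camera(n); P=cylpts(p,name,guess[:2],.08)
        if len(P)>20:
            c,a,e=fitc(P,guess,(0,0,1),.031,H); print(n,len(P),"c",c.round(4),"ax",a.round(3),"off tool",(R.T@(c-t)).round(4),"res",e.round(4))
            c,a,e=fitc(P,guess,-R[:,2],.031,H,False); print("   vertical c",c.round(4),e.round(4))
        else: print(n,"none")
        P=cylpts(p,"wide_center",CW[:2],.05)
        if len(P)>20: c,a,e=fitc(P,CW,(0,0,1),.038,.08,False); print("   wide",len(P),c.round(4),e.round(4))
        if n=="side" and tag: cv2.imwrite(f"pics/{tag}.png",cv2.resize(p["image"][180:360,200:440,::-1],(720,540)))
E
python3 - <<'E'
from h import *
t=np.array(monitor.observe()["tcp_pos"]); held("tall_center",.086,t+[0,0,.013],"h1")
E
```

```text
t 7.9 tcp [0.5    0.1468 0.2386] z [-2.e-03 -3.e-04 -1.e+00] F [-0.2 -0.9 -1.7]
side 967 c [0.5002 0.1473 0.2496] ax [ 0.006 -0.001  1.   ] off tool [ 0.     -0.0005 -0.011 ] res 0.0007
   vertical c [0.5002 0.1474 0.2496] 0.0007
   wide 1221 [0.5073 0.1748 0.0394] 0.0009
top none
```

View pics/h1.png

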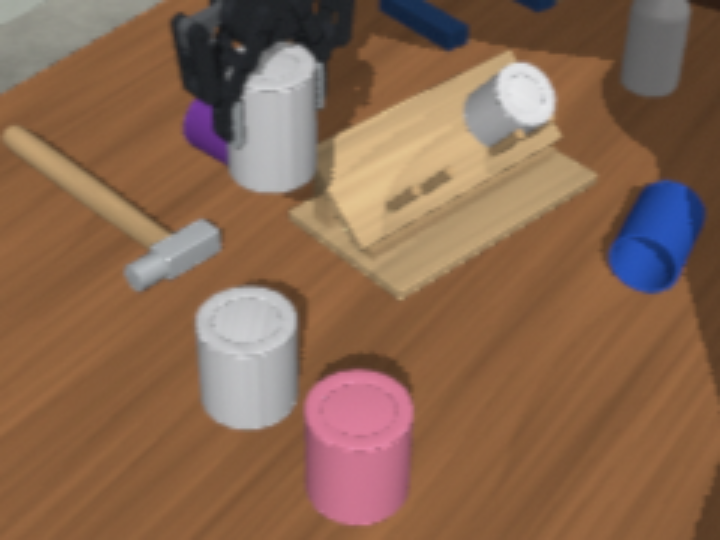

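The tall pot hangs upright and centred in the fingers (crop (275,120)), and the wide pot hasn't moved (crop (248,355)). I'll move over it and descend to about 10 mm.

step_arm(
  targets=[0.002, -0.06, 0.03, 0, 0.0003, 0, -1, 0.004, -0.142, 0.08, 0, 0.0003, 0, -1, 0.004, -0.142, 0.15, 0, 0.0003, 0, -1, 0.004, -0.142, 0.23, 0, 0.0003, 0, -1, 0.004, -0.142, 0.31, 0, 0.0003, 0, -1, 0.004, -0.142, 0.39, 0, 0.0003, 0, -1, 0.004, -0.142, 0.46, 0, 0.0003, 0, -1, 0.004, -0.142, 0.52, 0, 0.0003, 0, -1, 0.004, -0.142, 0.56, 0, 0.0003, 0, -1, 0.004, -0.142, 0.58, 0, 0.0003, 0, -1, 0.004, -0.142, 0.58, 0, 0.0003, 0, -1, 0.004, -0.142, 0.58, 0, 0.0003, 0, -1],
)

```text
t: 9.4
tcp_pos: [0.5072, 0.175, 0.1232]
tcp_rot: [[0.975, -0.222, 0.0], [-0.222, -0.975, -0.0], [0.0, 0.0, -1.0]]
wrist_force: [-0.7, -0.5, -2.4]
opening: 0.0617
finger_force: 65.9
```

```bash
python3 - <<'E'
from h import *
t=np.array(monitor.observe()["tcp_pos"]); held("tall_center",.086,t+[0,0,.011],None)
E
```

```text
t 9.4 tcp [0.5072 0.175  0.1232] z [ 3.e-04 -3.e-04 -1.e+00] F [-0.7 -0.5 -2.4]
side 812 c [0.5072 0.1755 0.134 ] ax [-0.001 -0.004  1.   ] off tool [-0.0001 -0.0004 -0.0108] res 0.0008
   vertical c [0.5072 0.1755 0.134 ] 0.0008
   wide 900 [0.5073 0.1749 0.04  ] 0.0007
top none
```

step_arm(
  targets=[0, 0.0025, 0.01, 0, 0, 0, -1, 0, 0.0025, 0.02, 0, 0, 0, -1, 0, 0.0025, 0.028, 0, 0, 0, -1, 0, 0.0025, 0.034, 0, 0, 0, -1, 0, 0.0025, 0.039, 0, 0, 0, -1, 0, 0.0025, 0.043, 0, 0, 0, -1, 0, 0.0025, 0.046, 0, 0, 0, -1, 0, 0.0025, 0.048, 0, 0, 0, -1, 0, 0.0025, 0.048, 0, 0, 0, -1],
)

```text
t: 10.6
tcp_pos: [0.5068, 0.1745, 0.113]
tcp_rot: [[0.975, -0.222, -0.0], [-0.222, -0.975, -0.0], [-0.0, 0.001, -1.0]]
wrist_force: [0.1, -0.6, -1.9]
opening: 0.0619
finger_force: 65.9
```

step_arm(
  targets=[0, 0, 0.002, 0, 0, 0, -1, 0, 0, 0.003, 0, 0, 0, -1],
)

```text
t: 10.8
tcp_pos: [0.5068, 0.1745, 0.1125]
tcp_rot: [[0.975, -0.222, -0.0], [-0.222, -0.975, -0.0], [-0.0, 0.001, -1.0]]
wrist_force: [-0.6, 0.7, -2.0]
opening: 0.0617
finger_force: 65.9
```

step_arm(
  targets=[0, 0, 0.002, 0, 0, 0, -1, 0, 0, 0.003, 0, 0, 0, -1, 0, 0, 0.003, 0, 0, 0, -1],
)

```text
t: 11.1
tcp_pos: [0.5068, 0.1745, 0.1118]
tcp_rot: [[0.975, -0.222, -0.0], [-0.222, -0.975, -0.0], [-0.0, 0.001, -1.0]]
wrist_force: [0.7, 0.6, -1.3]
opening: 0.0617
finger_force: 65.9
```

step_arm(
  targets=[0, 0, 0.002, 0, 0, 0, -1, 0, 0, 0.003, 0, 0, 0, -1, 0, 0, 0.003, 0, 0, 0, -1],
)

```text
t: 11.4
tcp_pos: [0.507, 0.1745, 0.1116]
tcp_rot: [[0.975, -0.222, 0.0], [-0.222, -0.975, -0.0], [0.0, 0.0, -1.0]]
wrist_force: [-3.0, -1.4, 5.7]
opening: 0.0617
finger_force: 66.4
```

Contact, at about 8 N. Releasing.

step_arm(
  targets=[0, 0, 0, 0, 0, 0, 0.46, 0, 0, 0, 0, 0, 0, 0.55, 0, 0, 0, 0, 0, 0, 0.7, 0, 0, 0, 0, 0, 0, 0.85, 0, 0, 0, 0, 0, 0, 1, 0, 0, 0, 0, 0, 0, 1, 0, 0, 0, 0, 0, 0, 1],
)

```text
t: 12.1
tcp_pos: [0.5068, 0.1745, 0.1113]
tcp_rot: [[0.975, -0.222, -0.0], [-0.222, -0.975, -0.0], [-0.0, 0.001, -1.0]]
wrist_force: [1.0, 0.1, 0.6]
opening: 0.0855
finger_force: 0.0
```

step_arm(
  targets=[0, 0, -0.02, 0, 0, 0, 1, 0, 0, -0.06, 0, 0, 0, 1, 0, 0, -0.12, 0, 0, 0, 1, 0, 0, -0.2, 0, 0, 0, 1, 0, 0, -0.28, 0, 0, 0, 1, 0, 0, -0.36, 0, 0, 0, 1, 0, 0, -0.44, 0, 0, 0, 1, 0, 0, -0.52, 0, 0, 0, 1, 0, 0, -0.6, 0, 0, 0, 1, 0, 0, -0.6, 0, 0, 0, 1],
)

```text
t: 13.1
tcp_pos: [0.5076, 0.1747, 0.2343]
tcp_rot: [[0.975, -0.222, 0.004], [-0.222, -0.975, 0.0], [0.003, -0.001, -1.0]]
wrist_force: [0.5, -0.7, 0.1]
opening: 0.0854
finger_force: 0.0
```

```bash
python3 - <<'E'
from h import *
held("tall_center",.086,np.array([.507,.175,.123]),None)
p=viewer.camera("side"); P=cylpts(p,"short_center",CS[:2]); print(len(P),fitc(P,CS,A,.031,.062))
print("via",units([.40,-.0,.24],RT),"pre",units(CS+.075*A,RT))
s=monitor.observe(); print(s["q"])
E
```

```text
t 13.1 tcp [0.5076 0.1747 0.2343] z [ 3.6e-03  3.0e-04 -1.0e+00] F [ 0.5 -0.7  0.1]
side 1055 c [0.507  0.175  0.1226] ax [ 0.    -0.007  1.   ] off tool [-0.001  -0.      0.1117] res 0.0008
   vertical c [0.507  0.175  0.1226] 0.0008
   wide 775 [0.5073 0.1748 0.0404] 0.0007
top none
458 (array([ 0.49210366, -0.19016016,  0.08417488]), array([-0.62910624,  0.13189779,  0.76604719]), np.float64(0.0011297982914372554))
via [-3.270e-01  9.693e-01 -4.480e-02  3.000e-04  1.113e-01 -4.000e-04] pre [ 9.2000e-02  1.7959e+00  4.4320e-01  3.0000e-04  1.1130e-01 -4.0000e-04]
[ 1.88116219e-01  6.99983771e-02  1.52733861e+00 -3.67876034e-04
  1.54555287e+00  1.98247413e+00]
```

step_arm(
  targets=[0, 0.08, -0.05, 0, 0, 0, 1, 0, 0.2, -0.08, 0, 0.01, 0, 1, 0, 0.35, -0.1, 0, 0.025, 0, 1, 0, 0.52, -0.1, 0, 0.045, 0, 1, 0, 0.7, -0.08, 0, 0.065, 0, 1, -0.02, 0.85, -0.05, 0, 0.085, 0, 1, -0.03, 0.95, -0.03, 0, 0.105, 0, 1, -0.03, 1, -0.02, 0.0003, 0.1113, 0, 1, -0.03, 1, -0.02, 0.0003, 0.1113, 0, 1, -0.03, 1, -0.02, 0.0003, 0.1113, 0, 1],
)

```text
t: 14.5
tcp_pos: [0.4567, -0.0197, 0.2363]
tcp_rot: [[0.746, -0.222, 0.628], [-0.171, -0.975, -0.142], [0.644, -0.001, -0.765]]
wrist_force: [0.7, 0.2, 0.2]
opening: 0.0854
finger_force: 0.0
```

```bash
python3 - <<'E'
from h import *
s=monitor.observe(); print(s["t"],s["tcp_pos"],s["q"]); print("pre",units(CS+.075*A,RT))
E
```

```text
14.5 [ 0.45667464 -0.01965872  0.23633934] [-0.20213826 -0.56033721  2.1541395  -0.01807537  0.84875239  1.60035059]
pre [-2.090e-01  7.944e-01  4.366e-01  3.000e-04 -2.000e-04 -6.000e-04]
```

step_arm(
  targets=[-0.02, 0.08, 0.03, 0, 0, 0, 1, -0.06, 0.22, 0.1, 0, 0, 0, 1, -0.1, 0.38, 0.18, 0, 0, 0, 1, -0.15, 0.54, 0.28, 0, 0, 0, 1, -0.19, 0.68, 0.37, 0, 0, 0, 1, -0.209, 0.77, 0.42, 0, 0, -0.0006, 1, -0.209, 0.794, 0.436, 0.0003, 0, -0.0006, 1, -0.209, 0.794, 0.436, 0.0003, 0, -0.0006, 1, -0.209, 0.794, 0.436, 0.0003, 0, -0.0006, 1],
)

```text
t: 15.4
tcp_pos: [0.4457, -0.1785, 0.1421]
tcp_rot: [[0.748, -0.216, 0.628], [-0.166, -0.976, -0.139], [0.643, -0.0, -0.766]]
wrist_force: [-0.6, 0.5, 0.6]
opening: 0.0853
finger_force: 0.0
```

```bash
python3 - <<'E'
from h import *
s=monitor.observe(); print(s["t"],s["tcp_pos"],s["q"]); print("grasp",units(CS-.015*A,RT))
E
```

```text
15.4 [ 0.4456854  -0.17851517  0.14214231] [-0.78371977 -0.41465038  2.27170061  0.53613221  0.74243705  0.70548443]
grasp [-9.000e-04  8.300e-03  4.475e-01 -4.000e-04 -1.000e-04  3.000e-04]
```

step_arm(
  targets=[-0.001, 0.008, 0.05, 0, 0, 0, 1, -0.001, 0.008, 0.12, 0, 0, 0, 1, -0.001, 0.008, 0.2, 0, 0, 0, 1, -0.001, 0.008, 0.28, 0, 0, 0, 1, -0.001, 0.008, 0.35, 0, 0, 0, 1, -0.001, 0.008, 0.41, 0, 0, 0, 1, -0.001, 0.008, 0.447, 0, 0, 0, 1, -0.001, 0.008, 0.447, 0, 0, 0, 1, -0.001, 0.008, 0.447, 0, 0, 0, 1],
)

```text
t: 16.3
tcp_pos: [0.5009, -0.1928, 0.0731]
tcp_rot: [[0.747, -0.216, 0.628], [-0.166, -0.976, -0.139], [0.643, -0.0, -0.766]]
wrist_force: [-0.1, 0.5, -0.1]
opening: 0.0858
finger_force: 0.0
```

step_arm(
  targets=[0, 0, 0, 0, 0, 0, 0.7, 0, 0, 0, 0, 0, 0, 0.6, 0, 0, 0, 0, 0, 0, 0.5, 0, 0, 0, 0, 0, 0, 0.4, 0, 0, 0, 0, 0, 0, 0.2, 0, 0, 0, 0, 0, 0, 0, 0, 0, 0, 0, 0, 0, -1, 0, 0, 0, 0, 0, 0, -1, 0, 0, 0, 0, 0, 0, -1, 0, 0, 0, 0, 0, 0, -1],
)

```text
t: 17.3
tcp_pos: [0.5008, -0.1927, 0.0737]
tcp_rot: [[0.747, -0.216, 0.629], [-0.166, -0.976, -0.139], [0.644, -0.001, -0.765]]
wrist_force: [-18.8, 12.2, 20.9]
opening: 0.0621
finger_force: 58.0
```

step_arm(
  targets=[0.016, 0, -0.019, 0, 0, 0, -1, 0.048, 0, -0.057, 0, 0, 0, -1, 0.1, 0, -0.118, 0, 0, 0, -1, 0.16, 0, -0.189, 0, 0, 0, -1, 0.22, 0, -0.26, 0, 0, 0, -1, 0.28, 0, -0.33, 0, 0, 0, -1, 0.34, 0, -0.4, 0, 0, 0, -1, 0.4, 0, -0.473, 0, 0, 0, -1, 0.43, 0, -0.51, 0, 0, 0, -1, 0.43, 0, -0.51, 0, 0, 0, -1],
)

```text
t: 18.3
tcp_pos: [0.5012, -0.1936, 0.2077]
tcp_rot: [[0.746, -0.217, 0.629], [-0.166, -0.976, -0.141], [0.645, 0.001, -0.764]]
wrist_force: [-0.4, 0.5, -1.3]
opening: 0.0617
finger_force: 65.4
```

```bash
python3 - <<'E'
from h import *
s=monitor.observe(); print(s["t"],s["tcp_pos"],s["q"],s["opening"],s["wrist_force"]); print("A",units([.5,.08,.30],RV),units([.507,.175,.30],RV))
E
```

```text
18.3 [ 0.50116866 -0.1936223   0.2076737 ] [-0.69401304 -0.33008253  2.07976155  0.4252022   0.79456112  0.88872496] 0.061658206264696244 [-0.39154592  0.50251057 -1.31089613]
A [ 6.6700e-02 -1.3338e+00 -5.4900e-01  0.0000e+00 -1.1150e-01  3.0000e-04] [ 1.420e-02 -1.805e+00 -5.939e-01  0.000e+00 -1.115e-01  3.000e-04]
```

step_arm(
  targets=[0.02, -0.05, -0.07, 0, -0.01, 0, -1, 0.04, -0.13, -0.17, 0, -0.025, 0, -1, 0.05, -0.25, -0.28, 0, -0.045, 0, -1, 0.06, -0.38, -0.38, 0, -0.065, 0, -1, 0.06, -0.52, -0.46, 0, -0.085, 0, -1, 0.05, -0.66, -0.52, 0, -0.1, 0, -1, 0.04, -0.8, -0.56, 0, -0.11, 0, -1, 0.03, -0.9, -0.58, 0, -0.1115, 0.0003, -1, 0.03, -0.97, -0.59, 0, -0.1115, 0.0003, -1, 0.03, -1, -0.594, 0, -0.1115, 0.0003, -1, 0.03, -1, -0.594, 0, -0.1115, 0.0003, -1, 0.03, -1, -0.594, 0, -0.1115, 0.0003, -1],
)

```text
t: 19.5
tcp_pos: [0.4741, 0.0171, 0.3007]
tcp_rot: [[0.976, -0.219, -0.002], [-0.219, -0.976, 0.001], [-0.002, -0.001, -1.0]]
wrist_force: [0.3, 0.3, -0.6]
opening: 0.0616
finger_force: 65.6
```

```bash
python3 - <<'E'
from h import *
s=monitor.observe(); print(s["t"],s["tcp_pos"],np.round(s["tcp_rot"],3)); print(units([.504,.14,.30],RV))
E
```

```text
19.5 [0.47414559 0.01706476 0.30074933] [[ 0.976 -0.219 -0.002]
 [-0.219 -0.976  0.001]
 [-0.002 -0.001 -1.   ]]
[ 1.120e-02 -6.324e-01  4.200e-03 -1.000e-04  3.000e-04 -0.000e+00]
```

step_arm(
  targets=[0, -0.08, 0, 0, 0.0003, 0, -1, 0.005, -0.2, 0, 0, 0.0003, 0, -1, 0.01, -0.34, 0, 0, 0.0003, 0, -1, 0.011, -0.47, 0, 0, 0.0003, 0, -1, 0.011, -0.57, 0, 0, 0.0003, 0, -1, 0.011, -0.632, 0, 0, 0.0003, 0, -1, 0.011, -0.632, 0, 0, 0.0003, 0, -1, 0.011, -0.632, 0, 0, 0.0003, 0, -1],
)

```text
t: 20.3
tcp_pos: [0.5041, 0.1396, 0.3012]
tcp_rot: [[0.976, -0.219, 0.0], [-0.219, -0.976, 0.0], [0.0, -0.0, -1.0]]
wrist_force: [0.5, 0.5, -1.9]
opening: 0.0618
finger_force: 65.7
```

```bash
python3 - <<'E'
from h import *
t=np.array(monitor.observe()["tcp_pos"]); held("short_center",.062,t+[0,0,.013],"h2")
p=viewer.camera("side"); P=cylpts(p,"tall_center",(.507,.175)); P=P[P[:,2]<.18]; print(len(P),fitc(P,np.array([.507,.175,.123]),(0,0,1),.031,.086,False))
E
```

```text
t 20.3 tcp [0.5041 0.1396 0.3012] z [ 2.e-04  4.e-04 -1.e+00] F [ 0.5  0.5 -1.9]
side 854 c [0.5046 0.1399 0.3147] ax [0.007 0.006 1.   ] off tool [ 0.0005 -0.0004 -0.0135] res 0.0007
   vertical c [0.5046 0.1399 0.3148] 0.0007
   wide 785 [0.5073 0.1749 0.0403] 0.0007
top none
1088 (array([0.50692911, 0.17492118, 0.12265901]), array([0., 0., 1.]), np.float64(0.0007132679820522174))
```

View pics/h2.png

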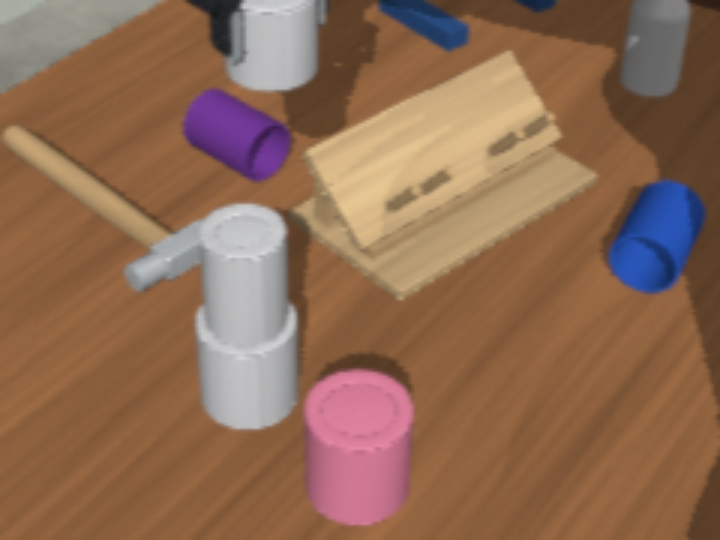

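The short pot hangs upright in the gripper (crop (272,45)), and the tall one stands centred on the wide one (crop (245,280)). I'll move over and descend.

step_arm(
  targets=[-0.012, -0.07, 0, 0, 0, 0, -1, -0.027, -0.15, 0.03, 0, 0, 0, -1, -0.027, -0.173, 0.08, 0, 0, 0, -1, -0.027, -0.173, 0.15, 0, 0, 0, -1, -0.027, -0.173, 0.23, 0, 0, 0, -1, -0.027, -0.173, 0.31, 0, 0, 0, -1, -0.027, -0.173, 0.39, 0, 0, 0, -1, -0.027, -0.173, 0.45, 0, 0, 0, -1, -0.027, -0.173, 0.5, 0, 0, 0, -1, -0.027, -0.173, 0.53, 0, 0, 0, -1, -0.027, -0.173, 0.53, 0, 0, 0, -1, -0.027, -0.173, 0.53, 0, 0, 0, -1],
)

```text
t: 21.9
tcp_pos: [0.5066, 0.1754, 0.1958]
tcp_rot: [[0.976, -0.219, 0.001], [-0.219, -0.976, 0.001], [0.001, -0.001, -1.0]]
wrist_force: [-0.4, 0.2, -0.6]
opening: 0.062
finger_force: 65.8
```

```bash
python3 - <<'E'
from h import *
t=np.array(monitor.observe()["tcp_pos"]); held("short_center",.062,t+[0,0,.013],None)
E
```

```text
t 21.9 tcp [0.5066 0.1754 0.1958] z [ 1.e-03  8.e-04 -1.e+00] F [-0.4  0.2 -0.6]
side 765 c [0.5071 0.1757 0.2095] ax [0.009 0.001 1.   ] off tool [ 0.0004 -0.0004 -0.0137] res 0.0008
   vertical c [0.5071 0.1757 0.2095] 0.0008
   wide 865 [0.5074 0.1749 0.0402] 0.0007
top none
```

step_arm(
  targets=[0, 0.0035, 0.01, 0, 0, 0, -1, 0, 0.0035, 0.02, 0, 0, 0, -1, 0, 0.0035, 0.03, 0, 0, 0, -1, 0, 0.0035, 0.038, 0, 0, 0, -1, 0, 0.0035, 0.044, 0, 0, 0, -1, 0, 0.0035, 0.049, 0, 0, 0, -1, 0, 0.0035, 0.053, 0, 0, 0, -1, 0, 0.0035, 0.053, 0, 0, 0, -1],
)

```text
t: 23.0
tcp_pos: [0.5062, 0.1747, 0.1847]
tcp_rot: [[0.976, -0.219, 0.0], [-0.219, -0.976, 0.001], [0.0, -0.001, -1.0]]
wrist_force: [-0.5, 0.2, -1.3]
opening: 0.0616
finger_force: 65.8
```

step_arm(
  targets=[0, 0, 0.002, 0, 0, 0, -1, 0, 0, 0.004, 0, 0, 0, -1, 0, 0, 0.004, 0, 0, 0, -1],
)

```text
t: 23.3
tcp_pos: [0.5062, 0.1747, 0.1839]
tcp_rot: [[0.976, -0.219, 0.0], [-0.219, -0.976, 0.001], [0.0, -0.001, -1.0]]
wrist_force: [0.1, -0.9, -1.2]
opening: 0.0614
finger_force: 65.8
```

step_arm(
  targets=[0, 0, 0.002, 0, 0, 0, -1, 0, 0, 0.003, 0, 0, 0, -1, 0, 0, 0.003, 0, 0, 0, -1],
)

```text
t: 23.6
tcp_pos: [0.5063, 0.1747, 0.1833]
tcp_rot: [[0.976, -0.219, 0.0], [-0.219, -0.976, 0.001], [0.0, -0.001, -1.0]]
wrist_force: [-0.9, 0.3, -1.5]
opening: 0.0617
finger_force: 65.8
```

step_arm(
  targets=[0, 0, 0.002, 0, 0, 0, -1, 0, 0, 0.003, 0, 0, 0, -1, 0, 0, 0.003, 0, 0, 0, -1],
)

```text
t: 23.9
tcp_pos: [0.5063, 0.1747, 0.183]
tcp_rot: [[0.976, -0.219, 0.001], [-0.219, -0.976, 0.001], [0.001, -0.001, -1.0]]
wrist_force: [-0.7, -0.5, 2.8]
opening: 0.0616
finger_force: 66.1
```

Contact, at about 4 N. Releasing.

step_arm(
  targets=[0, 0, 0.001, 0, 0, 0, -1, 0, 0, 0.001, 0, 0, 0, 0.46, 0, 0, 0.001, 0, 0, 0, 0.55, 0, 0, 0.001, 0, 0, 0, 0.7, 0, 0, 0.001, 0, 0, 0, 0.85, 0, 0, 0.001, 0, 0, 0, 1, 0, 0, 0.001, 0, 0, 0, 1, 0, 0, 0.001, 0, 0, 0, 1],
)

```text
t: 24.7
tcp_pos: [0.5062, 0.1747, 0.1825]
tcp_rot: [[0.976, -0.219, 0.0], [-0.219, -0.976, 0.001], [0.0, -0.001, -1.0]]
wrist_force: [-0.4, -0.5, -0.9]
opening: 0.0859
finger_force: 0.0
```

step_arm(
  targets=[0, 0, -0.02, 0, 0, 0, 1, 0, 0, -0.06, 0, 0, 0, 1, 0, 0, -0.12, 0, 0, 0, 1, 0, 0, -0.2, 0, 0, 0, 1, 0, 0, -0.28, 0, 0, 0, 1, 0, 0, -0.36, 0, 0, 0, 1, 0, 0, -0.44, 0, 0, 0, 1, 0, 0, -0.52, 0, 0, 0, 1, 0, 0, -0.6, 0, 0, 0, 1, 0, 0, -0.6, 0, 0, 0, 1],
)

```text
t: 25.7
tcp_pos: [0.5067, 0.1747, 0.3056]
tcp_rot: [[0.976, -0.219, 0.004], [-0.219, -0.976, 0.001], [0.004, -0.002, -1.0]]
wrist_force: [1.2, -0.1, -0.5]
opening: 0.0854
finger_force: 0.0
```

```bash
python3 - <<'E'
from h import *
held("short_center",.062,np.array([.507,.175,.197]),"end")
p=viewer.camera("side"); P=cylpts(p,"tall_center",(.507,.175)); P=P[P[:,2]<.163] ; print(len(P),fitc(P,np.array([.507,.175,.123]),(0,0,1),.031,.086) if len(P) else 0)
E
```

```text
t 25.7 tcp [0.5067 0.1747 0.3056] z [ 0.0044  0.0015 -1.    ] F [ 1.2 -0.1 -0.5]
side 962 c [0.5068 0.1749 0.1966] ax [ 0.003 -0.009  1.   ] off tool [-4.000e-04  1.000e-04  1.089e-01] res 0.0008
   vertical c [0.5068 0.1749 0.1967] 0.0008
   wide 779 [0.5073 0.1748 0.0405] 0.0007
top none
694 (array([0.50677167, 0.17486598, 0.12567411]), array([-0.00743793, -0.00236956,  0.99996953]), np.float64(0.0007534881668604769))
```

View pics/end.png

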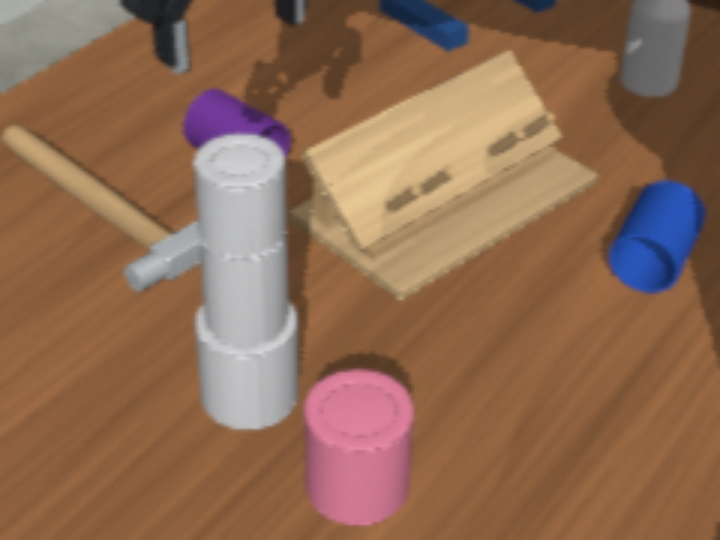

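The three pots stand centred and upright (crop (245,280)), and the gripper is clear above them. Handing in.

```bash
python3 -c "
from rig import finish_job
print(finish_job())"
```

```text
the job is handed in; nothing more can be done
None
```

The stack is done and handed in: the tall pot is centred on the wide one and the short pot on top, all upright and within about 1 mm of centre, with the wide pot unmoved and the gripper clear, at about 26 s of the 61 s allowed.

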